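# Put the thread gauge away behind the bypass door

## Robot

A 6-joint arm with a two-finger parallel gripper is mounted at the origin on the work surface. World frame = base frame: x ahead of the robot, y to its left, z up, the work surface at z = 0. Lengths are in m, angles in rad, forces in N, time in s.
With the tool pointing down it reaches from about 0.25 to 0.725 m from the base axis. Payload 4 kg.
Tool frame: the origin (TCP) lies on the centre line of the jaws, within the pads' length; the fingertips stand 17 mm ahead of it and the grasp point (between the pads) lies 2 mm behind it; z points along the fingers, y is the line along which they close (so a half turn about z gives the same grasp; the last joint's range is limited). The gripper opens to 85 mm and grips with 20 to 120 N. Pads are 22 mm wide; open, the fingers measure 114 mm over their backs; the gripper's body (76 mm by 85 mm) begins 54 mm behind the grasp point. The pads swing forward as they close: fully open they stand 13 mm farther back than shut.
Start: joints at [-1.289, 0.241, 0.005, 1.335, 0, 1.571], TCP at [0.139, -0.48, 0.248] pointing down, gripper open.
Joint ranges: [-2.72, 2.72], [-1.05, 1.87], [-1.09, 1.28], [-1.99, 2.15], [-1.42, 1.44], [-3.14, 3.14]. Speed limits (rad/s): [2.79, 2.79, 3.14, 3.14, 3.14, 3.14].

## Interface

Orientations are given as a unit quaternion [x, y, z, w].
In Python, from workcell import bot, camera, get_calibration gives the robot as it stands.
- The arm moves only by the tool apply_moves, never from a script. Its argument "steps" is a list of rows, each a list of 3 entries, a list of its own where there are three numbers: the shift along the tool's x, y, z as a fraction of full scale, then the turn, a rotation vector about the tool's x, y, z as a fraction of full scale, then the opening, from 0 (shut) to 1 (fully open). A call has exactly 8 rows; each row shifts and turns the commanded pose from where the row before left it, along the tool's axes as they then stand; what a row does not reach is not made up. Full scale, the value 1, is 20 cm for a shift and pi rad for a turn. A row lasts 1/12 s, in which the tool goes at most 41.7 mm and 7.16 degrees, less where a joint would pass 70% of its speed; a pose out of reach is approached as far as the arm can. A call with a number of a shift or a turn outside -1 to 1 is refused whole. A call with a gripper value outside its range is refused whole. The fingers move at their own pace and stop on an object; the grip force is fixed at half the most. Time passes only in rows, so rows that do not move let the fingers close, or fill a call up. It gives the time, the measured TCP pose, the force, the opening and the grip force at its end, in the units of the state.
- bot.get_obs(): the state, without advancing time (a new reading comes with each control period).
- camera(name): name is "side" or "top" or "wrist"; returns (picture, depth): 480x640x3 uint8, red, green, blue; 480x640 float32, m along the optical axis (not along the pixel's ray), 0 where there is no reading.
- get_calibration(name): a dict with "fov_y" (degrees; the focal length in pixels is half the picture's height over the tangent of half this angle, whatever the lens; pixels are square), "cx", "cy" (the principal point, pixels), "dist_coeffs" ([k1, k2, p1, p2, k3] as OpenCV has them; the pictures are not rectified), "rvec" (rotation vector, rad) and "tvec" (3), from world to camera coordinates, as OpenCV has them. Camera axes: x right, y down, z forward; pixel columns grow to the right and rows downward; lengths in m; the calibration is good to about 2 mm. A picture is of the moment at which its call begins: read the wrist's pose just before it. get_calibration takes no time and is no camera call; for the wrist camera it gives the pose at the moment of the call.
- bot.job_done(): hands the job in; it is judged then, once.
The state is a dict: "clock": time; "joint_pos": joint angles; "joint_vel": joint speeds; "tau": joint torques, N m; "eef_pos": TCP position; "tool_rot": TCP orientation; "ft_force": force on the tool from outside, world axes, zero at the start; "ft_torque": the same for the moment, N m; "grip_width": finger opening in m; "grasp_force": force on a finger pad.
Only numpy, scipy, OpenCV 4.12 (cv2) and the standard library are available. Lean on these libraries where they do the work, as an engineer would, in place of code of your own. Each camera call takes 0.05 s, during which the arm holds its last target. There are 200 camera calls.

## Task

The green nylon thread gauge has been left out on the bench. Slide the gauge cabinet's blue door right back behind the white one as far as it goes, gently lay the gauge lengthwise on the strip of green felt in the empty bay and let go of it, then slide the blue door fully shut again. The white door stays shut all the while, and the steel gauge in the next bay, the iron bushing and the two washers stay where they are.

Things in the scene. Friction and masses are not known exactly. Their poses are not given: they have to be found in the camera images.
- cabinet: Grey bench-top gauge cabinet, fixed, 284 mm deep (x) by 440 mm wide (y). Origin on the bench under its middle; x to its back, y to its left seen from the robot. Two doors side by side in a double track close its sloping top, which rises 0.12 rad to the back; the blue door's mid-plane is 112 mm above the bench at mid depth. The case is 111 mm high at the front edge, 144 mm at the back.
- opening (a point): Middle of the opening that the fully opened blue door leaves at the cabinet's left, in the blue door's plane; axes as the cabinet's. The opening measures 172 mm along cabinet y and 250 mm along x. Around it the track rims and the left end wall (10 mm thick) stand about 15 mm above that plane; to its right is the blue door's left edge, with the handle.
- divider (a point): Middle of the top of the low divider (4 mm thick, 18 mm high, along cabinet y) that splits the space under the blue door into a front and a back bay, each 130 mm along cabinet x and 208 mm along y. The bare inside floor is 18 mm below this point and 45 mm above the bench.
- blue_door (a joint): How far the blue door is open, in m: 0 fully shut against the left end wall, up to a stop at 0.172. It opens by sliding to the cabinet's right (cabinet -y), behind, that is under, the white door. In the inner (lower) track; 220 mm wide, 5 mm thick. May start a little ajar (up to 0.035). About 2.5 N of friction; stays where it is left.
- blue_pull (a point): Middle of the bar of the blue door's steel bow handle, 18 mm from the door's left edge. Round bar, 12 mm thick, 96 mm long along cabinet x (up the slope), a post at each end, its centre line 34 mm above the door's top face. The white door's top face is 9 mm above the blue one's: fingers that grip the bar must keep their tips 12 mm or more above the blue door to pass over the white door's edge.
- white_door (a joint): How far the white door is open, in m: 0 fully shut at the right; it would open to the left (cabinet +y) over the blue door. In the outer (upper) track. Starts shut and must stay so; it too slides with about 2.5 N. Its left edge, when shut, is 10 mm left of the cabinet's middle.
- white_pull (a point): Middle of the bar of the white door's bow handle, the same as the blue one's, 18 mm from the white door's right edge.
- green_gauge: Green nylon double-ended thread plug gauge, loose, 110 to 180 g, 120 mm long. Origin in the centre of its grip, x along its length. Grip: square bar 34 x 34 mm, 60 mm long (30 mm either side of the origin), red band; 30 mm diameter threaded plugs continue it, 36 mm long at +x, 24 mm at -x. Lies level on the bench, origin 17 mm up, left or right of the cabinet.
- felt: Strip of green felt fixed on the cabinet's inside floor under the blue door, in the front or the back bay: the green gauge's place. 70 mm along its x, 150 mm along its y (which is parallel to cabinet y), 3 mm thick. Origin in the middle of its underside; a gauge lying on it has its origin 20 mm higher.
- steel_gauge: Steel gauge of the same shape and size as the green one, 0.6 to 0.9 kg, loose, lying along cabinet y in the other bay; to be left alone. Origin in the centre of its grip, x along its length.
- bushing: Grey iron bushing, loose, 52 mm diameter, 32 mm bore, 45 mm high, standing on the bench on the other side of the cabinet from the green gauge; to be left alone. Origin at the centre of its underside.
- washer_a: Thick galvanized washer, loose, 66 mm diameter, 37 mm hole, 6 mm thick, flat on the bench near the cabinet's front left corner; to be left alone. Origin at the centre of its underside.
- washer_b: The second washer, the same, flat on the bench near the cabinet's front right corner; to be left alone.
Things that resemble listed ones, but are neither listed nor needed, are in the scene too. Several things look just like the green_gauge: the one meant starts farthest from the robot's base.

How it is judged:
On the way, in this order (a step that is already met when the one before it is completed fails the run):
1. The blue door is slid right back behind the white one (joint beyond 160 mm of its 172 mm) (value of joint blue_door above 0.16 m), for 0.2 s.
2. The green gauge lies still and released, lengthwise on the green felt (x of green_gauge in the frame of felt between -0.018 and 0.018 m and y of green_gauge in the frame of felt between -0.025 and 0.025 m and z of green_gauge in the frame of felt below 0.026 m and angle between the x axis of green_gauge and the y axis of felt, either way round below 0.25 rad and linear speed of green_gauge below 0.03 m/s and contact force between the fingers and green_gauge below 0.3 N), for 0.3 s.
At the end, for the whole second after the job is handed in: Both doors shut (within 6 mm); green gauge released, at rest on the felt, middle within 18 mm across and 25 mm along of the felt's middle, length within 0.25 rad of the felt's; steel gauge, bushing and washers within 15 mm of where they started (all of step 2 and value of joint each of blue_door, white_door below 0.006 m and distance of each of steel_gauge, bushing, washer_a, washer_b from where it was at the start of the episode below 0.015 m); the robot touches nothing.
It fails at once if The white door is moved more than 15 mm from shut (value of joint white_door above 0.015 m).
It fails at once if The green gauge is dropped or thrown (falls freely more than about 20 mm, reaching 0.6 m/s out of the fingers) (linear speed of green_gauge above 0.6 m/s and contact force between the fingers and green_gauge below 0.2 N).
It fails at once if The steel gauge, the bushing or a washer is displaced by more than 15 mm (distance of any of steel_gauge, bushing, washer_a, washer_b from where it was at the start of the episode above 0.015 m).
It also fails if it takes over 72 s, if anything falls off the work surface, if the arm or the gripper's body presses on something with over 40 N, if the wrist force passes 120 N, or if a joint passes its speed limit or range.

## Working session

There is one attempt and no reset: what is moved stays moved. The work goes in short steps, Python scripts to look and compute and a tool call to move; the robot and the scene stay as the last step left them, time stands still between calls to the robot, and variables do not carry over. Pictures are saved under pics/ and viewed, at most 10 in all, crops included, and the job is handed in when it is done.

Besides the shell and the picture viewer there is one more tool, called after "Request:" as name(argument=value, ...) on one line, values as JSON. apply_moves: Moves the arm, as the interface text tells. Its arguments: {"type":"object","properties":{"steps":{"type":"array"}},"required":["steps"]}

```bash
mkdir -p pics; ls; python3 - <<'E'
from workcell import bot,camera,get_calibration
import cv2,numpy as np
print(bot.get_obs())
for n in("top","side"):
    p,d=camera(n);cv2.imwrite(f"pics/{n}0.png",p[:,:,::-1]);np.save(f"pics/{n}0.npy",d);print(n,get_calibration(n))
E
```

```text
pics
{'clock': 0.0, 'joint_pos': array([-1.28898378e+00,  2.41416350e-01,  3.70715676e-03,  1.33520085e+00,
        1.60817739e-05,  1.57082087e+00]), 'joint_vel': array([ 6.56311009e-06,  9.34622136e-04,  9.87048718e-04,  6.31324800e-04,
        1.53809290e-03, -7.63854967e-04]), 'tau': array([ 1.07023665e-03, -3.72320831e+01,  2.52404702e+01,  1.70089526e-02,
        1.60022141e-04,  9.40681218e-06]), 'eef_pos': array([ 0.13888468, -0.47969383,  0.24740473]), 'tool_rot': array([ 9.90090297e-01,  1.40428227e-01, -1.40477285e-04, -1.04751110e-03]), 'ft_force': array([-0.55497598, -0.32648039, -0.24911526]), 'ft_torque': array([-0.00459859,  0.02532757, -0.00111691]), 'grasp_force': 0.0, 'grip_width': 0.08546553416685716}
top {'fov_y': 43.897449716537515, 'cx': 317.8105776105114, 'cy': 239.9107568808927, 'dist_coeffs': array([-0.09991836,  0.        ,  0.        ,  0.        ,  0.        ]), 'rvec': array([ 2.22144034, -2.16298062,  0.06334982]), 'tvec': array([-0.00317027,  0.4286401 ,  1.39641056])}
side {'fov_y': 43.94256176828435, 'cx': 315.7342902848822, 'cy': 245.6224371576394, 'dist_coeffs': array([-0.00604877,  0.        ,  0.        ,  0.        ,  0.        ]), 'rvec': array([ 0.26400446, -2.65049423,  1.49981371]), 'tvec': array([0.41821533, 0.13876653, 1.206019  ])}
```

View pics/top0.png

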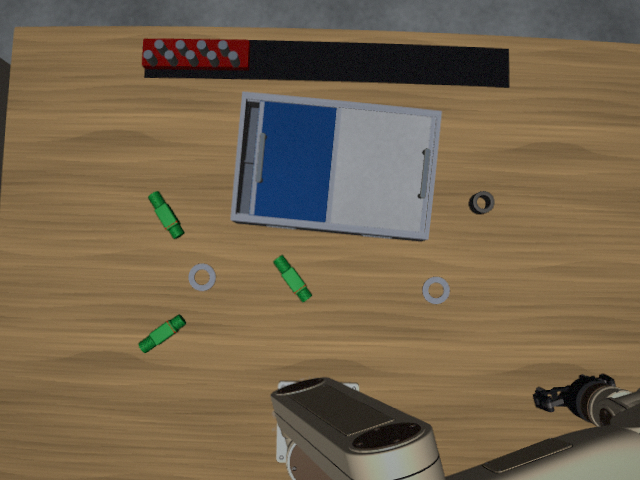

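View pics/side0.png

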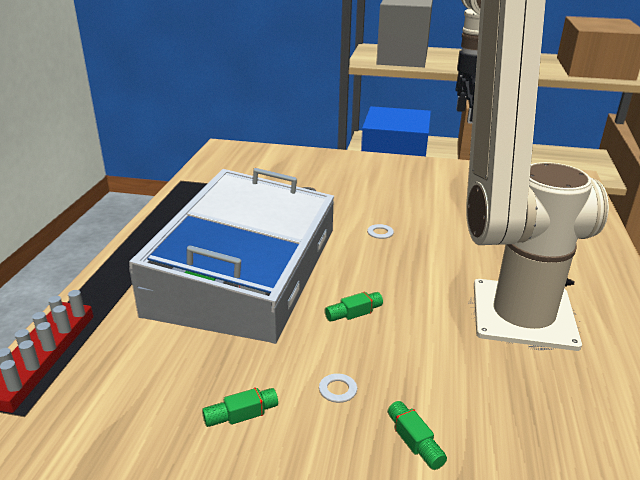

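The top picture shows the cabinet with corners near (243,93), (441,112), (428,240) and (232,221), and the blue door slightly ajar with its handle at (261,157). There are three green gauges, at (166,215), (163,333) and (292,278). The side picture shows something green in the gap towards the back.

```bash
cat > h.py <<'E'
import cv2,numpy as np
from scipy.spatial.transform import Rotation as R
from workcell import bot,camera,get_calibration
def cloud(d,c):
    f=240/np.tan(np.radians(c["fov_y"])/2);K=np.array([[f,0,c["cx"]],[0,f,c["cy"]],[0,0,1]])
    v,u=np.mgrid[:480,:640];uv=np.stack([u,v],-1).reshape(-1,1,2).astype(float)
    n=cv2.undistortPoints(uv,K,np.array(c["dist_coeffs"])).reshape(480,640,2)
    P=np.dstack([n,np.ones((480,640))])*d[...,None]
    M=cv2.Rodrigues(np.array(c["rvec"],float))[0]
    W=(P-np.array(c["tvec"]))@M
    W[d<=0]=np.nan
    return W
def rect(P):
    (c,s,a)=cv2.minAreaRect((P[:,:2]*1000).astype(np.float32));return np.round(c,1),np.round(s,1),round(a,2)
E
python3 - <<'E'
from h import *
d=np.load("pics/top0.npy");p=cv2.imread("pics/top0.png")
W=cloud(d,get_calibration("top"));hsv=cv2.cvtColor(p,cv2.COLOR_BGR2HSV)
g=cv2.inRange(hsv,(45,120,40),(75,255,255))
n,l,s,c=cv2.connectedComponentsWithStats(g)
for i in range(1,n):
    if s[i,4]>150:
        P=W[l==i];P=P[np.isfinite(P[:,2])];print("green",c[i],rect(P),np.median(P[:,2]),np.linalg.norm(P.mean(0)[:2]))
def reg(x0,x1,y0,y1,lo,hi,nm):
    m=np.zeros((480,640),bool);m[y0:y1,x0:x1]=1
    m&=(W[...,2]>lo)&(W[...,2]<hi);P=W[m];print(nm,len(P),rect(P),P.mean(0));return P
reg(225,450,85,250,.085,.165,"case")
reg(250,275,125,190,.135,.18,"bluepull")
reg(410,440,140,205,.14,.19,"whitepull")
reg(465,500,185,220,.02,.06,"bush")
b=cv2.inRange(hsv,(100,120,40),(125,255,255))>0;b[:85]=0;b[240:]=0
P=W[b];print("blue",rect(P));A=np.c_[P[:,:2],np.ones(len(P))];print(np.linalg.lstsq(A,P[:,2],rcond=None)[0])
for x,y in((202,277),(436,291)):print(W[y,x])
E
```

```text
green [164.98122066 214.11893584] (array([482.2, 373.7]), array([128.3,  33.3]), 34.89) 0.031905032488180204 0.6049390810481946
green [291.89703588 278.03588144] (array([336.7,  65.8]), array([119.5,  33.1]), 38.97) 0.03250159316510731 0.34349978250424984
green [161.03400309 333.62287481] (array([196.9, 373.7]), array([ 35.9, 128.3]), 37.19) 0.03223099848490423 0.41834496330670445
case 24573 (array([588.9, -26.6]), array([441.3, 283.6]), 85.96) [ 0.58834075 -0.03474951  0.12136458]
bluepull 269 (array([595.5, 137.6]), array([ 13.2, 106.1]), 84.08) [0.59466218 0.13720004 0.15275278]
whitepull 294 (array([ 569.5, -217.4]), array([ 12.8, 108. ]), 86.02) [ 0.56917074 -0.21644216  0.16130649]
bush 339 (array([ 526.1, -376.3]), array([51.4, 53.2]), 4.31) [ 0.52565739 -0.37472705  0.04103175]
blue (array([466.4, -10.5]), array([0. , 3.8]), 0.0)
 ** On entry to DLASCL parameter number  4 had an illegal value
 ** On entry to DLASCL parameter number  4 had an illegal valueTraceback (most recent call last):
  File "<stdin>", line 17, in <module>
    x, resids, rank, s = _umath_linalg.lstsq(a, b, rcond,
                         ~~~~~~~~~~~~~~~~~~~^^^^^^^^^^^^^
                                             signature=signature)
                                             ^^^^^^^^^^^^^^^^^^^^
    raise LinAlgError("SVD did not converge in Linear Least Squares")
numpy.linalg.LinAlgError: SVD did not converge in Linear Least Squares
```

```bash
cat > plan.py <<'E'
import sys
from h import *
# usage: plan.py x y z yaw(tool x, world)  -> total turn (tool z), then shift in tool axes after the turn (full-scale units)
def plan(x,y,z,yaw):
    o=bot.get_obs();r=R.from_quat(o["tool_rot"]);X=r.as_matrix()[:,0]
    T=R.from_matrix(np.c_[[np.cos(yaw),np.sin(yaw),0],[np.sin(yaw),-np.cos(yaw),0],[0,0,-1]])
    rv=(r.inv()*T).as_rotvec();s=T.inv().apply(np.array([x,y,z])-o["eef_pos"])
    print("t",o["clock"],"pos",o["eef_pos"].round(4),"yaw",round(np.arctan2(X[1],X[0]),3),"F",o["ft_force"].round(1),"grip",round(o["grip_width"],4),o["grasp_force"],"q",o["joint_pos"].round(2))
    print("turn/pi",(rv/np.pi).round(4),"shift/0.2",(s/.2).round(4), "rows>=",np.ceil(np.linalg.norm(s)/.0417),np.ceil(np.degrees(np.linalg.norm(rv))/7.16))
if __name__=="__main__":plan(*map(float,sys.argv[1:]))
E
python3 plan.py .595 .137 .25 -.0705
```

```text
t 0.1 pos [ 0.1389 -0.4798  0.2475] yaw 0.282 F [ 0.2  0.2 -0. ] grip 0.0851 0.0 q [-1.29  0.24  0.    1.34  0.    1.57]
turn/pi [-6.000e-04  1.000e-04  1.121e-01] shift/0.2 [ 2.0576 -3.2368 -0.0125] rows>= 19.0 3.0
```

Request:
apply_moves(steps=[[[0,0,0],[0,0,0.028],1],[[0,0,0],[0,0,0.028],1],[[0,0,0],[0,0,0.028],1],[[0,0,0],[0,0,0.028],1],[[0.08,-0.13,0],[0,0,0],1],[[0.1,-0.16,0],[0,0,0],1],[[0.1,-0.16,0],[0,0,0],1],[[0.1,-0.16,0],[0,0,0],1]])

```text
clock: 0.77
eef_pos: [0.2236, -0.3624, 0.2477]
tool_rot: [0.999, -0.036, -0.0, -0.001]
ft_force: [0.8, 0.4, 0.3]
grip_width: 0.0854
grasp_force: 0.0
```

Request:
apply_moves(steps=[[[0.1,-0.16,0],[0,0,0],1],[[0.1,-0.16,0],[0,0,0],1],[[0.1,-0.16,0],[0,0,0],1],[[0.1,-0.16,0],[0,0,0],1],[[0.1,-0.16,0],[0,0,0],1],[[0.1,-0.16,0],[0,0,0],1],[[0.1,-0.16,0],[0,0,0],1],[[0.1,-0.16,0],[0,0,0],1]])

```text
clock: 1.43
eef_pos: [0.4014, -0.1179, 0.2481]
tool_rot: [0.999, -0.035, -0.0, 0.0]
ft_force: [0.1, -1.1, 0.6]
grip_width: 0.0852
grasp_force: 0.0
```

Request:
apply_moves(steps=[[[0.1,-0.16,0],[0,0,0],1],[[0.1,-0.16,0],[0,0,0],1],[[0.1,-0.16,0],[0,0,0],1],[[0.1,-0.16,0],[0,0,0],1],[[0.1,-0.16,0],[0,0,0],1],[[0.08,-0.13,0],[0,0,0],1],[[0.04,-0.06,0],[0,0,0],1],[[0,0,0],[0,0,0],1]])

```text
clock: 2.1
eef_pos: [0.5352, 0.017, 0.2492]
tool_rot: [1.0, 0.005, -0.001, -0.022]
ft_force: [-1.1, -0.2, -0.7]
grip_width: 0.0853
grasp_force: 0.0
```

```bash
python3 plan.py .595 .1376 .149 -.0705; python3 - <<'E'
from h import *
c=get_calibration("wrist");p,d=camera("wrist");cv2.imwrite("pics/w1.png",p[:,:,::-1]);W=cloud(d,c)
m=(W[...,2]>.14)&(W[...,2]<.165)&(abs(W[...,0]-.595)<.08)&(abs(W[...,1]-.137)<.03)
P=W[m];print(len(P),rect(P),np.percentile(P[:,2],[5,50,95]))
E
```

```text
t 2.1 pos [0.5352 0.017  0.2492] yaw 0.009 F [-1.1 -0.2 -0.7] grip 0.0853 0.0 q [0.01 0.31 0.1  1.36 0.04 3.14]
turn/pi [-0.0139  0.001   0.0254] shift/0.2 [ 0.2559 -0.6224  0.5009] rows>= 5.0 1.0
3953 (array([597.4, 138.3]), array([ 12.9, 107.5]), 85.95) [0.14467108 0.15257809 0.15871814]
```

View pics/w1.png

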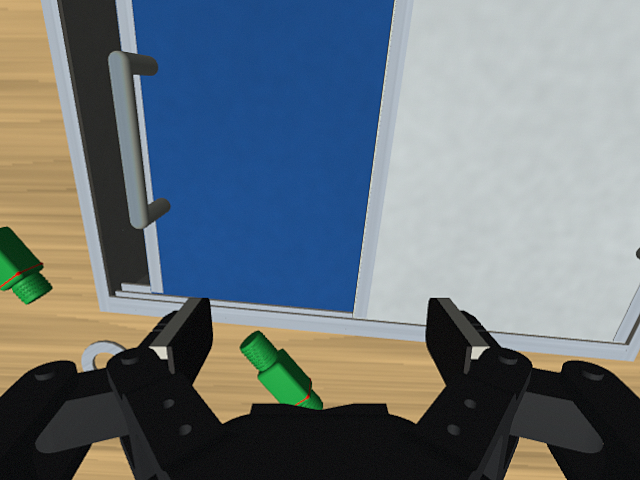

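The wrist view shows the bar at (130,140), clear of everything. Joint 6 has run to its limit, so I'm taking the half-turn grasp instead.

Request:
apply_moves(steps=[[[0,0,0],[-0.014,0,0],1],[[0,0,0],[0,0,-0.039],1],[[0,0,0],[0,0,-0.039],1],[[0,0,0],[0,0,-0.039],1],[[0,0,0],[0,0,-0.039],1],[[0,0,0],[0,0,-0.039],1],[[0,0,0],[0,0,-0.039],1],[[0,0,0],[0,0,-0.039],1]])

```text
clock: 2.82
eef_pos: [0.5328, 0.0087, 0.2502]
tool_rot: [0.905, 0.425, 0.0, -0.002]
ft_force: [-0.4, 0.0, 0.1]
grip_width: 0.0855
grasp_force: 0.0
```

Request:
apply_moves(steps=[[[0,0,0],[0,0,-0.039],1],[[0,0,0],[0,0,-0.039],1],[[0,0,0],[0,0,-0.039],1],[[0,0,0],[0,0,-0.039],1],[[0,0,0],[0,0,-0.039],1],[[0,0,0],[0,0,-0.039],1],[[0,0,0],[0,0,-0.039],1],[[0,0,0],[0,0,-0.039],1]])

```text
clock: 3.48
eef_pos: [0.5328, 0.0087, 0.2503]
tool_rot: [0.598, 0.801, 0.001, -0.002]
ft_force: [0.3, 1.0, -0.1]
grip_width: 0.0853
grasp_force: 0.0
```

Request:
apply_moves(steps=[[[0,0,0],[0,0,-0.039],1],[[0,0,0],[0,0,-0.039],1],[[0,0,0],[0,0,-0.039],1],[[0,0,0],[0,0,-0.039],1],[[0,0,0],[0,0,-0.039],1],[[0,0,0],[0,0,-0.039],1],[[0,0,0],[0,0,-0.039],1],[[0,0,0],[0,0,-0.039],1]])

```text
clock: 4.15
eef_pos: [0.5328, 0.0087, 0.2502]
tool_rot: [0.151, 0.989, 0.002, -0.001]
ft_force: [0.4, -1.0, 0.0]
grip_width: 0.0851
grasp_force: 0.0
```

```bash
python3 plan.py .597 .138 .23 3.071
```

```text
t 4.15 pos [0.5328 0.0087 0.2502] yaw 2.839 F [ 0.4 -1.   0. ] grip 0.0851 0.0 q [0.01 0.31 0.1  1.36 0.   0.32]
turn/pi [ 0.0012 -0.0007 -0.0738] shift/0.2 [-0.2745  0.6677  0.1012] rows>= 4.0 2.0
```

Request:
apply_moves(steps=[[[0,0,0],[0.001,-0.001,-0.037],1],[[0,0,0],[0,0,-0.037],1],[[-0.055,0.133,0.02],[0,0,0],1],[[-0.055,0.133,0.02],[0,0,0],1],[[-0.055,0.133,0.02],[0,0,0],1],[[-0.055,0.133,0.02],[0,0,0],1],[[-0.055,0.133,0.02],[0,0,0],1],[[0,0,0],[0,0,0],1]])

```text
clock: 4.82
eef_pos: [0.5992, 0.1414, 0.2288]
tool_rot: [0.036, 0.999, 0.001, 0.0]
ft_force: [0.3, -0.3, -0.2]
grip_width: 0.0854
grasp_force: 0.0
```

```bash
python3 plan.py .597 .138 .149 3.071
```

```text
t 4.8167 pos [0.5992 0.1414 0.2288] yaw 3.07 F [ 0.3 -0.3 -0.2] grip 0.0854 0.0 q [0.23 0.48 0.3  1.39 0.   0.3 ]
turn/pi [ 0.0006  0.0001 -0.0002] shift/0.2 [ 0.0099 -0.0176  0.3989] rows>= 2.0 1.0
```

Request:
apply_moves(steps=[[[0.01,-0.016,0],[0,0,0],1],[[0,0,0.1],[0,0,0],1],[[0,0,0.1],[0,0,0],1],[[0,0,0.1],[0,0,0],1],[[0,0,0.06],[0,0,0],1],[[0,0,0.037],[0,0,0],1],[[0,0,0],[0,0,0],1],[[0,0,0],[0,0,0],1]])

```text
clock: 5.48
eef_pos: [0.5966, 0.1342, 0.1516]
tool_rot: [0.038, 0.999, 0.0, 0.001]
ft_force: [-0.2, -0.9, 0.4]
grip_width: 0.0854
grasp_force: 0.0
```

Request:
apply_moves(steps=[[[0,0,0],[0,0,0],0],[[0,0,0],[0,0,0],0],[[0,0,0],[0,0,0],0],[[0,0,0],[0,0,0],0],[[0,0,0],[0,0,0],0],[[0,0,0],[0,0,0],0],[[0,0,0],[0,0,0],0],[[0,0,0],[0,0,0],0]])

```text
clock: 6.15
eef_pos: [0.5972, 0.1362, 0.1514]
tool_rot: [0.037, 0.999, 0.001, 0.001]
ft_force: [-1.3, 1.9, 3.2]
grip_width: 0.0099
grasp_force: 58.5
```

```bash
python3 plan.py .597 .138 .149 3.071
```

```text
t 6.15 pos [0.5972 0.1362 0.1514] yaw 3.068 F [-1.3  1.9  3.2] grip 0.0099 58.49346399307251 q [0.22 0.51 0.15 1.21 0.   0.3 ]
turn/pi [ 0.0007  0.0008 -0.0009] shift/0.2 [0.0016 0.0091 0.0122] rows>= 1.0 1.0
```

Request:
apply_moves(steps=[[[0,-0.03,0],[0,0,0],0],[[0,-0.06,0],[0,0,0],0],[[0,-0.06,0],[0,0,0],0],[[0,-0.06,0],[0,0,0],0],[[0,-0.06,0],[0,0,0],0],[[0,-0.06,0],[0,0,0],0],[[0,-0.06,0],[0,0,0],0],[[0,-0.06,0],[0,0,0],0]])

```text
clock: 6.82
eef_pos: [0.5907, 0.0443, 0.1514]
tool_rot: [0.037, 0.999, 0.001, 0.002]
ft_force: [1.4, 2.7, 6.0]
grip_width: 0.0095
grasp_force: 59.0
```

Request:
apply_moves(steps=[[[0,-0.06,0],[0,0,0],0],[[0,-0.06,0],[0,0,0],0],[[0,-0.06,0],[0,0,0],0],[[0,-0.05,0],[0,0,0],0],[[0,-0.03,0],[0,0,0],0],[[0,-0.015,0],[0,0,0],0],[[0,0,0],[0,0,0],0],[[0,0,0],[0,0,0],0]])

```text
clock: 7.48
eef_pos: [0.5872, -0.0039, 0.1514]
tool_rot: [0.035, 0.999, 0.007, 0.002]
ft_force: [3.2, 19.3, 4.4]
grip_width: 0.0098
grasp_force: 59.3
```

```bash
python3 plan.py .586 -.007 .151 3.071
```

```text
t 7.4833 pos [ 0.5872 -0.0039  0.1514] yaw 3.071 F [ 3.2 19.3  4.4] grip 0.0098 59.33841526508331 q [-0.01  0.46  0.07  1.17  0.01  0.06]
turn/pi [ 0.0044  0.0011 -0.    ] shift/0.2 [ 0.0049 -0.016   0.0021] rows>= 1.0 1.0
```

At the stop (19 N). I'll ease off, release, rise and look into the bay.

Request:
apply_moves(steps=[[[0,0.015,0],[0,0,0],0],[[0,0,0],[0,0,0],1],[[0,0,0],[0,0,0],1],[[0,0,0],[0,0,0],1],[[0,0,0],[0,0,0],1],[[0,0,0],[0,0,0],1],[[0,0,-0.15],[0,0,0],1],[[0,0,-0.2],[0,0,0],1]])

```text
clock: 8.15
eef_pos: [0.5832, -0.0069, 0.2168]
tool_rot: [0.037, 0.999, 0.0, -0.005]
ft_force: [1.0, -0.0, 0.1]
grip_width: 0.0851
grasp_force: 0.0
```

Request:
apply_moves(steps=[[[0,0,-0.2],[0,0,0],1],[[0,0.2,0],[0,0,0],1],[[0,0.2,0],[0,0,0],1],[[0,0.2,0],[0,0,0],1],[[0,0.2,0],[0,0,0],1],[[0,0.2,0],[0,0,0],1],[[0,0,0],[0,0,0],1],[[0,0,0],[0,0,0],1]])

```text
clock: 8.82
eef_pos: [0.6007, 0.1952, 0.26]
tool_rot: [0.035, 0.999, -0.0, 0.0]
ft_force: [-0.3, -1.0, -1.0]
grip_width: 0.0859
grasp_force: 0.0
```

```bash
python3 plan.py .482 .374 .2 2.18;python3 - <<'E'
from h import *
p,d=camera("top");cv2.imwrite("pics/t2.png",p[:,:,::-1]);np.save("pics/t2.npy",d)
c=get_calibration("wrist");p2,d2=camera("wrist");cv2.imwrite("pics/w2.png",p2[:,:,::-1]);np.save("pics/w2.npy",d2)
cv2.imwrite("pics/mix.png",np.hstack([cv2.resize(p2,(520,390)),cv2.resize(p[80:250,130:460][:,:130],(280,390))])[:,:,::-1])
for n,W,p in(("top",cloud(d,get_calibration("top")),p),("wrist",cloud(d2,c),p2)):
    hsv=cv2.cvtColor(p,cv2.COLOR_RGB2HSV)
    g=cv2.inRange(hsv,(40,70,20),(85,255,255));k,l,s,cc=cv2.connectedComponentsWithStats(g)
    for i in range(1,k):
        P=W[l==i];P=P[np.isfinite(P[:,2])]
        if len(P)>100:print(n,cc[i].round(),rect(P),np.median(P[:,2]).round(4),np.median(hsv[l==i],0))
E
```

```text
t 8.8167 pos [0.6007 0.1952 0.26  ] yaw 3.071 F [-0.3 -1.  -1. ] grip 0.0859 0.0 q [ 0.31  0.51  0.43  1.49 -0.    0.38]
turn/pi [1.000e-04 2.000e-04 2.837e-01] shift/0.2 [1.0728 0.025  0.3002] rows>= 6.0 8.0
top [290. 139.] (array([638. ,  84.7]), array([152.1, 118.4]), 86.69) 0.0482 [ 62. 157. 106.]
top [163. 213.] (array([443.6, 310.9]), array([270.8,  74.8]), 60.05) 0.032 [ 67. 180. 112.]
top [293. 279.] (array([336.6,  65.2]), array([120.5,  39.7]), 30.76) 0.0327 [ 67. 172. 112.]
top [161. 333.] (array([196.6, 374.1]), array([ 36.3, 129.9]), 35.57) 0.0321 [ 67. 180. 105.]
wrist [477.  24.] (array([439.2, 350.2]), array([28.9, 43.5]), 34.45) 0.0299 [ 68. 202. 128.]
wrist [509.  76.] (array([489.5, 388.9]), array([93.8, 52.9]), 33.13) 0.0322 [ 68. 191. 154.]
wrist [216. 278.] (array([639.1,  85.1]), array([150.9, 115.5]), 86.16) 0.0479 [ 63. 195. 123.]
```

View pics/mix.png

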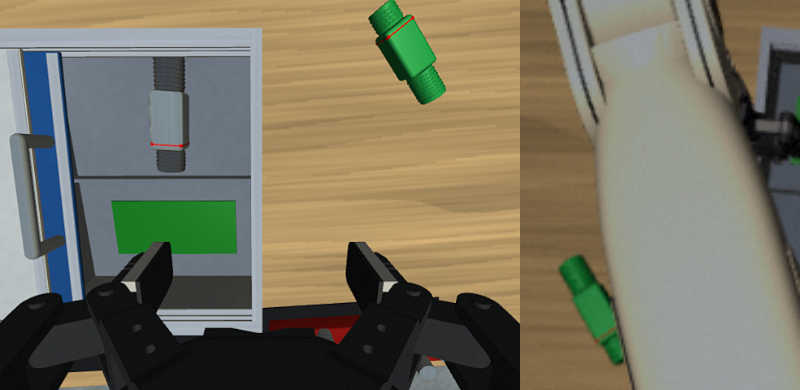

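```bash
python3 - <<'E'
from h import *
d2=np.load("pics/w2.npy");p2=cv2.imread("pics/w2.png");W=cloud(d2,get_calibration("wrist"))
hsv=cv2.cvtColor(p2,cv2.COLOR_BGR2HSV);g=cv2.inRange(hsv,(45,120,40),(80,255,255))
g=cv2.erode(g,np.ones((3,3)))
a=-.0705;C=np.array([.589,-.027])
def cab(P):
    q=P[:,:2]-C;return np.c_[q@[np.cos(a),np.sin(a)],q@[-np.sin(a),np.cos(a)],P[:,2]]
k,l,s,cc=cv2.connectedComponentsWithStats(g)
for i in range(1,k):
    P=W[l==i];P=P[np.isfinite(P[:,2])&(P[:,2]>.042)]
    if len(P)>300:
        q=cab(P);print(cc[i],s[i],len(P),rect(P),np.percentile(q,[0,1,50,99,100],axis=0).round(3))
# steel gauge: above floor in front bay
q=cab(W.reshape(-1,3));m=(q[:,0]>-.12)&(q[:,0]<-.005)&(q[:,1]>.05)&(q[:,1]<.2)&(q[:,2]>.06)&(q[:,2]<.09)
print("steel",rect(W.reshape(-1,3)[m]),q[m].mean(0))
E
```

```text
[216.49252717 277.54993207] [ 138  248  152   64 8832] 8799 (array([660.5,  82.9]), array([148.1,  68.6]), 85.91) [[0.029 0.041 0.045]
 [0.03  0.043 0.047]
 [0.061 0.118 0.048]
 [0.096 0.187 0.05 ]
 [0.098 0.189 0.051]]
steel (array([531.9, 100.8]), array([ 35., 110.]), 82.58) [-0.06812703  0.1264293   0.07606928]
```

```bash
cat > gauge.py <<'E'
from h import *
def gauge(p,W,c0):
    hsv=cv2.cvtColor(p,cv2.COLOR_RGB2HSV)
    near=(np.hypot(W[...,0]-c0[0],W[...,1]-c0[1])<.1)&(W[...,2]>.003)
    g=near&((cv2.inRange(hsv,(45,120,40),(80,255,255))>0));r=near&((cv2.inRange(hsv,(0,120,80),(8,255,255))|cv2.inRange(hsv,(172,120,80),(180,255,255)))>0)
    P=W[(g|r)&(W[...,2]>.028)];c,s,a=rect(P);a=np.radians(a if s[0]>s[1] else a+90);u=np.array([np.cos(a),np.sin(a)])
    t=P[:,:2]@u;n=P[:,:2]@[-u[1],u[0]]
    print("rect",c,s,"axis",round(a,4));rb=W[r];print("band s",np.percentile((rb[:,:2]-c/1000)@u,[5,50,95]).round(4),"at",rb.mean(0))
    t0=c/1000@u
    for k in np.arange(-.07,.07,.006):
        m=abs(t-t0-k)<.003
        if m.sum()>5:print(round(k,3),m.sum(),"n",np.percentile(n[m],[2,98]).round(4),"w",np.ptp(np.percentile(n[m],[2,98])).round(4),"z",np.percentile(P[m,2],95).round(4))
    print("u",u)
E
python3 - <<'E'
from gauge import *
gauge(cv2.imread("pics/w2.png")[:,:,::-1].copy(),cloud(np.load("pics/w2.npy"),get_calibration("wrist")),(.482,.374))
p,d=cv2.imread("pics/top0.png")[:,:,::-1].copy(),np.load("pics/top0.npy")
gauge(p,cloud(d,get_calibration("top")),(.482,.374))
E
python3 plan.py .54 .415 .2 3.75
```

```text
rect [479.7 370.9] [119.2  34.3] axis 0.6105
band s [-0.0309 -0.0298 -0.0289] at [0.45525285 0.35386286 0.03382904]
-0.058 126 n [0.0206 0.0387] w 0.0181 z 0.0325
-0.052 180 n [0.0199 0.0402] w 0.0203 z 0.0328
-0.046 181 n [0.0191 0.0398] w 0.0207 z 0.0329
-0.04 171 n [0.0192 0.0394] w 0.0202 z 0.0329
-0.034 257 n [0.0139 0.0436] w 0.0297 z 0.0348
-0.028 264 n [0.0133 0.045 ] w 0.0317 z 0.0351
-0.022 290 n [0.0128 0.0447] w 0.0319 z 0.0352
-0.016 289 n [0.013  0.0446] w 0.0316 z 0.0351
-0.01 289 n [0.0128 0.0443] w 0.0315 z 0.0353
-0.004 282 n [0.0124 0.0441] w 0.0317 z 0.0353
0.002 277 n [0.013  0.0443] w 0.0313 z 0.0353
0.008 278 n [0.0127 0.044 ] w 0.0313 z 0.0353
0.014 273 n [0.0129 0.0443] w 0.0314 z 0.0351
0.02 250 n [0.0129 0.0442] w 0.0314 z 0.0349
0.026 150 n [0.0166 0.0394] w 0.0229 z 0.0328
0.032 154 n [0.0187 0.0388] w 0.0201 z 0.033
0.038 149 n [0.0184 0.0388] w 0.0204 z 0.0326
0.044 159 n [0.018  0.0388] w 0.0208 z 0.033
0.05 139 n [0.0187 0.038 ] w 0.0193 z 0.033
0.056 139 n [0.0183 0.0381] w 0.0198 z 0.0331
0.062 11 n [0.0218 0.0367] w 0.0148 z 0.0322
u [0.81935221 0.
[... 566 characters left out ...]
0306 z 0.0378
0.002 29 n [0.0159 0.0452] w 0.0293 z 0.0396
0.008 35 n [0.0147 0.0455] w 0.0308 z 0.0403
0.014 33 n [0.0147 0.0436] w 0.0289 z 0.0363
0.02 31 n [0.0145 0.0455] w 0.031 z 0.0364
0.026 19 n [0.0177 0.0378] w 0.0201 z 0.0359
0.032 15 n [0.0206 0.0394] w 0.0188 z 0.0353
0.038 21 n [0.02   0.0398] w 0.0199 z 0.0349
0.044 21 n [0.0179 0.0393] w 0.0214 z 0.0343
0.05 22 n [0.0164 0.0394] w 0.023 z 0.0369
0.056 17 n [0.0188 0.0375] w 0.0187 z 0.0364
u [0.81985219 0.57257523]
t 8.9167 pos [0.6009 0.1925 0.2605] yaw 3.067 F [-0.8  0.2 -0.4] grip 0.0854 0.0 q [ 0.31  0.51  0.43  1.49 -0.    0.38]
turn/pi [-2.000e-04  3.000e-04 -2.173e-01] shift/0.2 [-0.3859  1.0868  0.3025] rows>= 6.0 6.0
```

Request:
apply_moves(steps=[[[0,0,0],[0,0,-0.036],1],[[0,0,0],[0,0,-0.036],1],[[0,0,0],[0,0,-0.036],1],[[0,0,0],[0,0,-0.037],1],[[0,0,0],[0,0,-0.037],1],[[0,0,0],[0,0,-0.036],1],[[0,0,0],[0,0,0],1],[[0,0,0],[0,0,0],1]])

```text
clock: 9.58
eef_pos: [0.6012, 0.1913, 0.2612]
tool_rot: [-0.298, 0.955, -0.0, 0.001]
ft_force: [-1.0, -0.6, 0.4]
grip_width: 0.0854
grasp_force: 0.0
```

```bash
python3 plan.py .475 .3675 .1 3.752
```

```text
t 9.5833 pos [0.6012 0.1913 0.2612] yaw -2.536 F [-1.  -0.6  0.4] grip 0.0854 0.0 q [ 0.31  0.51  0.43  1.49 -0.   -0.3 ]
turn/pi [-0.0002  0.0006 -0.0016] shift/0.2 [0.0123 1.0835 0.8059] rows>= 7.0 1.0
```

Request:
apply_moves(steps=[[[0.012,0.12,0],[0,0,-0.001],1],[[0,0.16,0],[0,0,0],1],[[0,0.16,0],[0,0,0],1],[[0,0.16,0],[0,0,0],1],[[0,0.16,0],[0,0,0],1],[[0,0.16,0],[0,0,0],1],[[0,0.11,0.1],[0,0,0],1],[[0,0.05,0.16],[0,0,0],1]])

```text
clock: 10.25
eef_pos: [0.4753, 0.372, 0.2127]
tool_rot: [-0.302, 0.953, 0.002, 0.005]
ft_force: [0.2, 0.4, 0.3]
grip_width: 0.0855
grasp_force: 0.0
```

Request:
apply_moves(steps=[[[0,0,0.16],[0,0,0],1],[[0,0,0.16],[0,0,0],1],[[0,0,0.12],[0,0,0],1],[[0,0,0.08],[0,0,0],1],[[0,0,0],[0,0,0],1],[[0,0,0],[0,0,0],1],[[0,0,0],[0,0,0],1],[[0,0,0],[0,0,0],1]])

```text
clock: 10.92
eef_pos: [0.4763, 0.3692, 0.1069]
tool_rot: [-0.302, 0.953, 0.001, 0.003]
ft_force: [0.4, 1.1, 0.7]
grip_width: 0.0858
grasp_force: 0.0
```

```bash
python3 plan.py .475 .3675 .021 3.752
```

```text
t 10.9167 pos [0.4763 0.3692 0.1069] yaw -2.529 F [0.4 1.1 0.7] grip 0.0858 0.0 q [ 0.66  0.53  0.05  1.09 -0.    0.05]
turn/pi [-0.0001  0.0018  0.0007] shift/0.2 [ 0.0102 -0.003   0.4297] rows>= 3.0 1.0
```

Request:
apply_moves(steps=[[[0.01,-0.003,0.1],[0,0.0018,0],1],[[0,0,0.12],[0,0,0],1],[[0,0,0.1],[0,0,0],1],[[0,0,0.07],[0,0,0],1],[[0,0,0.03],[0,0,0],1],[[0,0,0],[0,0,0],1],[[0,0,0],[0,0,0],1],[[0,0,0],[0,0,0],1]])

```text
clock: 11.58
eef_pos: [0.4747, 0.3677, 0.0227]
tool_rot: [-0.302, 0.953, -0.0, -0.0]
ft_force: [0.5, 1.1, 0.4]
grip_width: 0.0854
grasp_force: 0.0
```

```bash
python3 plan.py .475 .3675 .021 3.752
```

```text
t 11.5833 pos [0.4747 0.3677 0.0227] yaw -2.528 F [0.5 1.1 0.4] grip 0.0854 0.0 q [ 0.66  0.62 -0.04  0.92 -0.    0.05]
turn/pi [-0.0001 -0.0001  0.0011] shift/0.2 [-0.0005 -0.0015  0.0083] rows>= 1.0 1.0
```

Request:
apply_moves(steps=[[[0,0,0],[0,0,0],0],[[0,0,0],[0,0,0],0],[[0,0,0],[0,0,0],0],[[0,0,0],[0,0,0],0],[[0,0,0],[0,0,0],0],[[0,0,0],[0,0,0],0],[[0,0,0],[0,0,0],0],[[0,0,-0.05],[0,0,0],0]])

```text
clock: 12.25
eef_pos: [0.4721, 0.3657, 0.0291]
tool_rot: [-0.302, 0.953, -0.002, -0.004]
ft_force: [0.2, -1.8, -1.3]
grip_width: 0.0332
grasp_force: 60.9
```

Request:
apply_moves(steps=[[[0,0,-0.1],[0,0,0],0],[[0,0,-0.15],[0,0,0],0],[[0,0,-0.15],[0,0,0],0],[[0,0,-0.15],[0,0,0],0],[[0,0,-0.15],[0,0,0],0],[[0,0,-0.15],[0,0,0],0],[[0,0,-0.15],[0,0,0],0],[[0,0,-0.1],[0,0,0],0]])

```text
clock: 12.92
eef_pos: [0.4744, 0.3675, 0.2543]
tool_rot: [-0.302, 0.953, -0.0, -0.0]
ft_force: [1.5, 0.0, -0.3]
grip_width: 0.0331
grasp_force: 60.8
```

```bash
python3 plan.py .6605 .0829 .25 -1.641
```

```text
t 12.9167 pos [0.4744 0.3675 0.2543] yaw -2.528 F [ 1.5  0.  -0.3] grip 0.0331 60.79630136489868 q [ 0.66  0.44  0.31  1.44 -0.    0.05]
turn/pi [ 0.     -0.0003 -0.2822] shift/0.2 [ 1.354  -1.028   0.0217] rows>= 9.0 8.0
```

Request:
apply_moves(steps=[[[0,0,0],[0,0,-0.036],0],[[0,0,0],[0,0,-0.036],0],[[0,0,0],[0,0,-0.035],0],[[0,0,0],[0,0,-0.035],0],[[0,0,0],[0,0,-0.035],0],[[0,0,0],[0,0,-0.035],0],[[0,0,0],[0,0,-0.035],0],[[0,0,0],[0,0,-0.035],0]])

```text
clock: 13.58
eef_pos: [0.4737, 0.3669, 0.2506]
tool_rot: [-0.684, 0.73, 0.0, -0.003]
ft_force: [0.1, 0.2, -1.2]
grip_width: 0.0333
grasp_force: 60.7
```

Request:
apply_moves(steps=[[[0.06,-0.04,0],[0,0,0],0],[[0.12,-0.09,0],[0,0,0],0],[[0.12,-0.09,0],[0,0,0],0],[[0.12,-0.09,0],[0,0,0],0],[[0.12,-0.09,0],[0,0,0],0],[[0.12,-0.09,0],[0,0,0],0],[[0.12,-0.09,0],[0,0,0],0],[[0.12,-0.09,0],[0,0,0],0]])

```text
clock: 14.25
eef_pos: [0.5954, 0.1759, 0.2509]
tool_rot: [-0.681, 0.733, 0.0, -0.002]
ft_force: [0.4, 0.9, -1.0]
grip_width: 0.0335
grasp_force: 60.7
```

Request:
apply_moves(steps=[[[0.12,-0.09,0],[0,0,0],0],[[0.12,-0.09,0],[0,0,0],0],[[0.12,-0.09,0],[0,0,0],0],[[0.06,-0.06,0],[0,0,0],0],[[0.03,-0.03,0],[0,0,0],0],[[0,0,0],[0,0,0],0],[[0,0,0],[0,0,0],0],[[0,0,0],[0,0,0],0]])

```text
clock: 14.92
eef_pos: [0.6598, 0.0844, 0.251]
tool_rot: [-0.682, 0.732, 0.001, -0.002]
ft_force: [0.9, 0.3, -1.6]
grip_width: 0.0329
grasp_force: 60.7
```

```bash
python3 plan.py .6605 .0829 .071 -1.641; python3 - <<'E'
from h import *
p,d=camera("wrist");cv2.imwrite("pics/w3.png",p[:,:,::-1]);np.save("pics/w3.npy",d)
E
```

```text
t 14.9167 pos [0.6598 0.0844 0.251 ] yaw -1.641 F [ 0.9  0.3 -1.6] grip 0.0329 60.682793855667114 q [ 0.13  0.59  0.54  1.53 -0.   -1.37]
turn/pi [ 0.0012 -0.0008 -0.    ] shift/0.2 [ 0.0071 -0.004   0.8999] rows>= 5.0 1.0
```

View pics/w3.png

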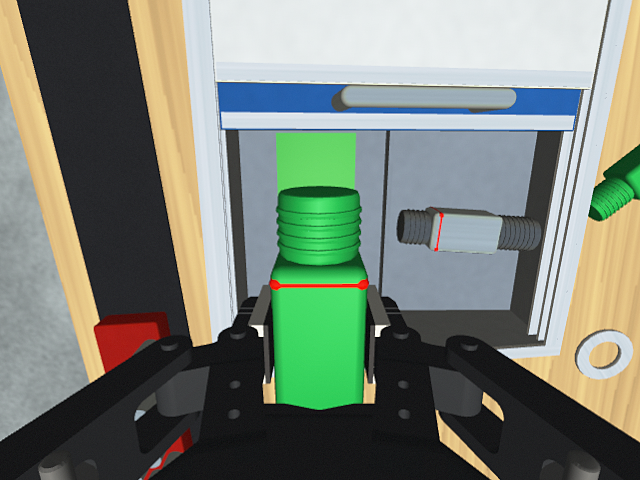

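The wrist view shows the gauge in line with the felt. The handle bar sits at row 97 and the steel gauge at (470,230), both clear of the path. I'll lower it.

Request:
apply_moves(steps=[[[0.007,-0.004,0.06],[0.0012,-0.0008,0],0],[[0,0,0.12],[0,0,0],0],[[0,0,0.12],[0,0,0],0],[[0,0,0.12],[0,0,0],0],[[0,0,0.12],[0,0,0],0],[[0,0,0.12],[0,0,0],0],[[0,0,0.06],[0,0,0],0],[[0,0,0.03],[0,0,0],0]])

```text
clock: 15.63
eef_pos: [0.659, 0.0833, 0.0984]
tool_rot: [-0.682, 0.731, 0.001, -0.002]
ft_force: [-0.1, 1.1, -1.3]
grip_width: 0.0331
grasp_force: 60.7
```

Request:
apply_moves(steps=[[[0,0,0.03],[0,0,0],0],[[0,0,0.03],[0,0,0],0],[[0,0,0.03],[0,0,0],0],[[0,0,0.02],[0,0,0],0],[[0,0,0.02],[0,0,0],0],[[0,0,0],[0,0,0],0],[[0,0,0],[0,0,0],0],[[0,0,0],[0,0,0],0]])

```text
clock: 16.3
eef_pos: [0.6617, 0.0819, 0.0754]
tool_rot: [-0.682, 0.732, -0.001, 0.001]
ft_force: [0.1, -0.3, -1.3]
grip_width: 0.0334
grasp_force: 60.7
```

```bash
python3 plan.py .6605 .0829 .071 -1.641
```

```text
t 16.3 pos [0.6617 0.0819 0.0754] yaw -1.642 F [ 0.1 -0.3 -1.3] grip 0.0334 60.710774660110474 q [ 0.12  0.68  0.23  1.12 -0.   -1.38]
turn/pi [-0.0006 -0.     -0.0003] shift/0.2 [-0.0048  0.0063  0.0222] rows>= 1.0 1.0
```

Request:
apply_moves(steps=[[[0,0,0.01],[0,0,0],0],[[0,0,0.005],[0,0,0],0],[[0,0,0.005],[0,0,0],0],[[0,0,0.004],[0,0,0],0],[[0,0,0],[0,0,0],0],[[0,0,0],[0,0,0],0],[[0,0,0],[0,0,0],0],[[0,0,0],[0,0,0],0]])

```text
clock: 16.97
eef_pos: [0.6615, 0.0819, 0.0703]
tool_rot: [-0.682, 0.732, -0.001, 0.0]
ft_force: [0.2, -0.2, -1.7]
grip_width: 0.0328
grasp_force: 60.7
```

Request:
apply_moves(steps=[[[0,0,0.005],[0,0,0],0],[[0,0,0],[0,0,0],0],[[0,0,0.005],[0,0,0],0],[[0,0,0],[0,0,0],0],[[0,0,0],[0,0,0],0],[[0,0,0],[0,0,0],0],[[0,0,0],[0,0,0],0],[[0,0,0],[0,0,0],0]])

```text
clock: 17.63
eef_pos: [0.6616, 0.082, 0.0696]
tool_rot: [-0.682, 0.732, -0.001, 0.001]
ft_force: [-2.2, 0.2, 6.2]
grip_width: 0.0331
grasp_force: 61.6
```

Contact with the felt (force has gone to +6 N). I'll release partly, then rise.

Request:
apply_moves(steps=[[[0,0,0],[0,0,0],0.5],[[0,0,0],[0,0,0],0.6],[[0,0,0],[0,0,0],0.65],[[0,0,0],[0,0,0],0.65],[[0,0,0],[0,0,0],0.65],[[0,0,0],[0,0,0],0.65],[[0,0,-0.03],[0,0,0],0.65],[[0,0,-0.08],[0,0,0],0.65]])

```text
clock: 18.3
eef_pos: [0.6594, 0.0817, 0.0878]
tool_rot: [-0.682, 0.732, 0.001, -0.002]
ft_force: [-0.2, -0.4, -0.6]
grip_width: 0.0558
grasp_force: 0.0
```

Request:
apply_moves(steps=[[[0,0,-0.12],[0,0,0],0.65],[[0,0,-0.12],[0,0,0],0.65],[[0,0,-0.16],[0,0,0],0.65],[[0,0,-0.16],[0,0,0],0.65],[[0,0,-0.16],[0,0,0],0.65],[[0,0,-0.1],[0,0,0],1],[[0,0,0],[0,0,0],1],[[0,0,0],[0,0,0],1]])

```text
clock: 18.97
eef_pos: [0.6621, 0.0821, 0.2566]
tool_rot: [-0.682, 0.732, -0.002, 0.002]
ft_force: [-0.6, 0.6, -1.0]
grip_width: 0.0853
grasp_force: 0.0
```

```bash
python3 plan.py .585 -.006 .25 -3.212;  python3 - <<'E'
from h import *
c=get_calibration("wrist");p,d=camera("wrist");W=cloud(d,c);cv2.imwrite("pics/w4.png",p[:,:,::-1])
hsv=cv2.cvtColor(p,cv2.COLOR_RGB2HSV);g=(cv2.inRange(hsv,(45,120,40),(80,255,255))>0)
near=(np.hypot(W[...,0]-.66,W[...,1]-.083)<.1)
print("gauge",rect(W[g&near&(W[...,2]>.073)]),"felt",rect(W[g&near&(W[...,2]<.055)]))
r=near&((cv2.inRange(hsv,(0,120,80),(8,255,255))|cv2.inRange(hsv,(172,120,80),(180,255,255)))>0);print("band",W[r].mean(0))
m=(W[...,2]>.14)&(W[...,2]<.165)&(abs(W[...,0]-.585)<.08)&(abs(W[...,1]+.006)<.03)
print("bar",rect(W[m]),m.sum())
E
```

```text
t 18.9667 pos [0.6621 0.0821 0.2566] yaw -1.642 F [-0.6  0.6 -1. ] grip 0.0853 0.0 q [ 0.12  0.59  0.55  1.53 -0.   -1.38]
turn/pi [-0.0012  0.0016  0.4998] shift/0.2 [ 0.3535 -0.4664  0.0331] rows>= 3.0 13.0
gauge (array([661.5,  90. ]), array([119.4,  34.1]), 86.23) felt (array([661. ,  84.1]), array([149.3,  69.9]), 86.08)
band [0.66845737 0.06169334 0.11290448]
bar (array([587.8,  -4.4]), array([ 12.1, 107.7]), 85.99) 3653
```

View pics/w4.png

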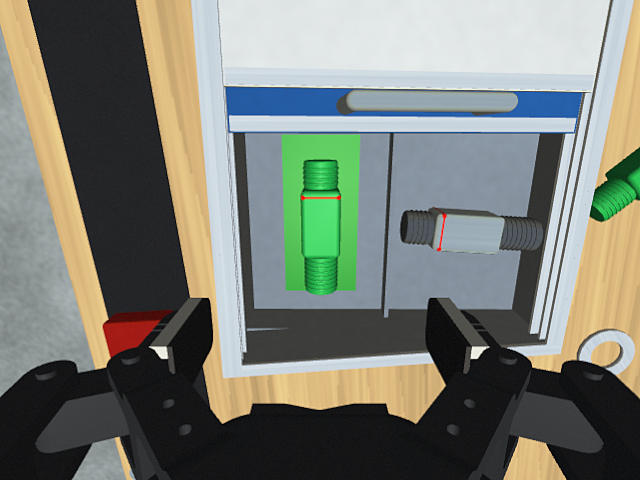

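The gauge is lying on the felt, aligned, with its grip centre within about 1 mm of the felt's centre. Now the door.

Request:
apply_moves(steps=[[[0,0,0],[-0.001,0.0016,0.038],1],[[0,0,0],[0,0,0.0385],1],[[0,0,0],[0,0,0.0385],1],[[0,0,0],[0,0,0.0385],1],[[0,0,0],[0,0,0.0385],1],[[0,0,0],[0,0,0.0385],1],[[0,0,0],[0,0,0.0385],1],[[0,0,0],[0,0,0.0385],1]])

```text
clock: 19.68
eef_pos: [0.6601, 0.0818, 0.2516]
tool_rot: [-0.261, 0.965, -0.002, -0.004]
ft_force: [0.1, 0.1, -0.3]
grip_width: 0.0856
grasp_force: 0.0
```

Request:
apply_moves(steps=[[[0,0,0],[0,0,0.0385],1],[[0,0,0],[0,0,0.0385],1],[[0,0,0],[0,0,0.0385],1],[[0,0,0],[0,0,0.0385],1],[[0,0,0],[0,0,0.0385],1],[[0.12,-0.15,0],[0,0,0],1],[[0.12,-0.15,0],[0,0,0],1],[[0.1,-0.13,0],[0,0,0],1]])

```text
clock: 20.35
eef_pos: [0.5846, 0.0002, 0.2515]
tool_rot: [0.035, 0.999, -0.003, -0.004]
ft_force: [1.0, -0.5, 0.7]
grip_width: 0.0857
grasp_force: 0.0
```

```bash
python3 plan.py .588 -.0045 .151 3.071
```

```text
t 20.35 pos [5.846e-01 2.000e-04 2.515e-01] yaw 3.072 F [ 1.  -0.5  0.7] grip 0.0857 0.0 q [ 0.    0.42  0.26  1.43 -0.01  0.07]
turn/pi [-0.0019 -0.0027  0.0002] shift/0.2 [-0.0184 -0.0222  0.5025] rows>= 3.0 1.0
```

Request:
apply_moves(steps=[[[0,0,0],[0,0,0],1],[[0,0,0.1],[0,0,0],1],[[0,0,0.1],[0,0,0],1],[[0,0,0],[0,0,0],1],[[0,0,0],[0,0,0],1],[[0,0,0],[0,0,0],1],[[0,0,0],[0,0,0],1],[[0,0,0],[0,0,0],1]])

```text
clock: 21.02
eef_pos: [0.5879, 0.0011, 0.2158]
tool_rot: [0.035, 0.999, -0.002, -0.0]
ft_force: [0.2, 0.5, 0.2]
grip_width: 0.0851
grasp_force: 0.0
```

```bash
python3 plan.py .588 -.0045 .151 3.071
```

```text
t 21.0167 pos [0.5879 0.0011 0.2158] yaw 3.071 F [0.2 0.5 0.2] grip 0.0851 0.0 q [ 0.    0.43  0.19  1.33 -0.    0.07]
turn/pi [-0.0015 -0.0001  0.    ] shift/0.2 [-0.0023 -0.0277  0.3242] rows>= 2.0 1.0
```

Request:
apply_moves(steps=[[[-0.002,-0.028,0],[-0.0015,0,0],1],[[0,0,0.1],[0,0,0],1],[[0,0,0.1],[0,0,0],1],[[0,0,0.08],[0,0,0],1],[[0,0,0.04],[0,0,0],1],[[0,0,0],[0,0,0],1],[[0,0,0],[0,0,0],1],[[0,0,0],[0,0,0],1]])

```text
clock: 21.68
eef_pos: [0.5879, -0.0049, 0.1522]
tool_rot: [0.035, 0.999, -0.0, -0.0]
ft_force: [0.5, 0.6, 0.0]
grip_width: 0.0854
grasp_force: 0.0
```

Request:
apply_moves(steps=[[[0,0,0],[0,0,0],0],[[0,0,0],[0,0,0],0],[[0,0,0],[0,0,0],0],[[0,0,0],[0,0,0],0],[[0,0,0],[0,0,0],0],[[0,0,0],[0,0,0],0],[[0,0,0],[0,0,0],0],[[0,0,0],[0,0,0],0]])

```text
clock: 22.35
eef_pos: [0.5871, -0.0036, 0.1512]
tool_rot: [0.035, 0.999, 0.001, -0.001]
ft_force: [0.4, 5.1, 2.3]
grip_width: 0.0095
grasp_force: 58.5
```

```bash
python3 plan.py .6 .167 .151 3.071
```

```text
t 22.35 pos [ 0.5871 -0.0036  0.1512] yaw 3.072 F [0.4 5.1 2.3] grip 0.0095 58.511059284210205 q [-0.01  0.47  0.08  1.18  0.    0.06]
turn/pi [ 0.0007 -0.0006  0.0002] shift/0.2 [-3.900e-03  8.553e-01  8.000e-04] rows>= 5.0 1.0
```

Request:
apply_moves(steps=[[[0,0.03,0],[0,0,0],0],[[0,0.065,0],[0,0,0],0],[[0,0.065,0],[0,0,0],0],[[0,0.065,0],[0,0,0],0],[[0,0.065,0],[0,0,0],0],[[0,0.065,0],[0,0,0],0],[[0,0.065,0],[0,0,0],0],[[0,0.065,0],[0,0,0],0]])

```text
clock: 23.02
eef_pos: [0.594, 0.0934, 0.1512]
tool_rot: [0.035, 0.999, -0.0, -0.001]
ft_force: [-1.3, -3.4, 5.8]
grip_width: 0.0099
grasp_force: 59.0
```

Request:
apply_moves(steps=[[[0,0.065,0],[0,0,0],0],[[0,0.065,0],[0,0,0],0],[[0,0.065,0],[0,0,0],0],[[0,0.065,0],[0,0,0],0],[[0,0.065,0],[0,0,0],0],[[0,0.03,0],[0,0,0],0],[[0,0.02,0],[0,0,0],0],[[0,0.01,0],[0,0,0],0]])

```text
clock: 23.68
eef_pos: [0.5993, 0.1682, 0.1511]
tool_rot: [0.035, 0.999, -0.002, -0.001]
ft_force: [-1.7, -11.9, 7.0]
grip_width: 0.0097
grasp_force: 59.5
```

```bash
python3 plan.py .6 .168 .151 3.071
```

```text
t 23.6833 pos [0.5993 0.1682 0.1511] yaw 3.071 F [ -1.7 -11.9   7. ] grip 0.0097 59.49495255947113 q [ 0.28  0.54  0.19  1.23 -0.    0.35]
turn/pi [-0.0015 -0.0005 -0.    ] shift/0.2 [-0.0035 -0.0009  0.0006] rows>= 1.0 1.0
```

The door moved 172 mm and meets the stop at 12 N. Release and retreat.

Request:
apply_moves(steps=[[[0,-0.004,0],[0,0,0],0],[[0,0,0],[0,0,0],1],[[0,0,0],[0,0,0],1],[[0,0,0],[0,0,0],1],[[0,0,0],[0,0,0],1],[[0,0,0],[0,0,0],1],[[0,0,-0.15],[0,0,0],1],[[0,0,-0.2],[0,0,0],1]])

```text
clock: 24.35
eef_pos: [0.5966, 0.1674, 0.2166]
tool_rot: [0.035, 0.999, -0.002, -0.006]
ft_force: [1.7, -0.4, 0.9]
grip_width: 0.0851
grasp_force: 0.0
```

Request:
apply_moves(steps=[[[0.1,0,-0.15],[0,0,0],1],[[0.15,0,0],[0,0,0],1],[[0.15,0,0],[0,0,0],1],[[0.15,0,0],[0,0,0],1],[[0.15,0,0],[0,0,0],1],[[0.1,0,0],[0,0,0],1],[[0,0,0],[0,0,0],1],[[0,0,0],[0,0,0],1]])

```text
clock: 25.02
eef_pos: [0.4393, 0.1796, 0.2518]
tool_rot: [0.035, 0.999, 0.0, -0.001]
ft_force: [0.2, 0.6, 0.8]
grip_width: 0.0853
grasp_force: 0.0
```

```bash
python3 - <<'E'
from h import *
print(bot.get_obs()["eef_pos"])
p,d=camera("top");W=cloud(d,get_calibration("top"));q,_=camera("side")
cv2.imwrite("pics/end.png",np.hstack([cv2.resize(p[70:310,130:510],(570,360)),q[150:420,120:350][:,:230].repeat(1,0) if 0 else cv2.resize(q[150:350,120:250],(230,360))])[:,:,::-1])
for n,c0 in(("blue",(.599,.167)),("white",(.5695,-.2174))):
    m=(W[...,2]>.138)&(W[...,2]<.18)&(abs(W[...,0]-c0[0])<.08)&(abs(W[...,1]-c0[1])<.03);print(n,rect(W[m]),m.sum())
E
```

```text
[0.43934823 0.17963391 0.25175438]
blue (array([609.6, 168.6]), array([132. ,  28.5]), 2.13) 269
white (array([ 584.5, -219.9]), array([ 24.8, 137.8]), 77.88) 292
```

View pics/end.png

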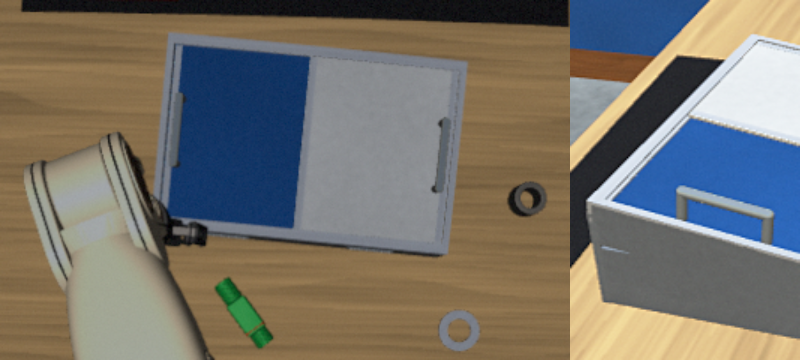

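The closing picture shows both doors shut: the blue one against the left end wall with its handle at (177,130), the white one with its handle at (442,155). The bushing is undisturbed at (527,198), and the gripper is clear of everything.

```bash
python3 -c "
from workcell import bot
print(bot.job_done())"
```

```text
the job is handed in; nothing more can be done
None
```

I handed the job in at about 25 s: the green gauge is released on the felt, about 1 mm off its middle by the wrist camera. The blue door was slid back to its stop and then shut again, and I saw nothing disturbed, though `bot.job_done()` returned no verdict.

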